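Walk a heavy dry-block round to face its fence

TASK

The heavy aluminium tube block stands askew on its dark docking plate: without gripping or lifting it, push it round with the fingertips, at alternate corners so that it does not wander off the plate, until its stepped side faces the fence while still standing clear of the fence. Then push it straight on until the stepped side is flush against the fence, with neither end sticking out past the fence. Leave the beaker, the jar and the capped tube where they stand, and back away.

Things in the scene. Friction and masses are not known exactly. Their poses are not given: they have to be found in the camera images.
- dock: Fixed dark grey plate on the bench, 6 mm thick. Its frame: origin at bench height, +x towards the fence, z up; plate x -150 to +120 mm, y -160 to +160 mm. Fence: steel bar 240 mm long (y -120 to +120 mm), face at x = +105 mm, 16 mm thick, top 30 mm above the bench. Behind it a white box, x +125 to +195 mm, 200 mm wide, 45 mm high. Place and yaw (within 0.3 rad) vary.
- fence_face (a point): Middle of the fence's face (the face towards the block), 16 mm above the bench: the point (105, 0, 16) mm of the dock frame, with the dock's axes.
- block: Loose aluminium tube block, under 1 kg; 5 to 10 N slides it. Main body 96 (x) x 110 (y) x 36 mm high, 12 dark wells on top, standing on 4 inset 2 mm feet; a step 110 mm long, top 14 mm above the plate, reaches x = +62 mm. Origin: under the main body's middle, at the feet; +x out of the stepped side, z up. Facing the fence, its axes match the dock's; it starts turned 0.9 to 1.9 rad anticlockwise of that.
- step_face (a point): Middle of the front face of the block's step, the point (62, 0, 8) mm of the block frame; this face goes flush against the fence.
- beaker: Small glass beaker standing on the bench beside the plate, 48 mm across, 60 mm high; origin at the centre of its underside. To be left alone.
- jar: Glass sample jar with a white cap standing on the bench beside the plate, 44 mm across, 65 mm high; origin at the centre of its underside. To be left alone.
- tube: Short white tube with an orange cap standing on the bench beside the plate, 33 mm across, 66 mm high; origin at the centre of its underside. To be left alone.
Mind the look-alikes: they are no part of the job. There is more than one size of the block; the one meant has the size given above.

How it is judged:
On the way:
1. the block is turned so that its stepped side faces the fence to within 14 degrees, still clear of the fence (the middle of the step more than 10 mm from it) (angle between the x axis of block and the x axis of dock, either way round below 0.245 rad and x of fence_face in the frame of block above 0.062 m and x of step_face in the frame of fence_face below -0.01 m), for 0.1 s.
At the end, for the whole second after the job is handed in: The middle of the step's face is within 4 mm of the fence's face, the stepped side square to the fence within 0.05 rad (3 degrees), the middle of the step within 68 mm of the fence's middle (neither end past the fence), the block at rest (x of step_face in the frame of fence_face above -0.004 m and x of block in the frame of fence_face below -0.055 m and angle between the x axis of block and the x axis of dock, either way round below 0.05 rad and y of step_face in the frame of fence_face between -0.068 and 0.068 m and linear speed of block below 0.01 m/s); the robot touches nothing.
It fails at once if the block is lifted more than 8 mm or tipped more than 0.15 rad (height (world z) of block above 0.014 m or angle between block's own z axis and vertical above 0.15 rad).
It fails at once if the block is pushed well off the plate (its middle less than 40 mm from an edge of the plate) (x of block in the frame of dock below -0.11 m or y of block in the frame of dock below -0.12 m or y of block in the frame of dock above 0.12 m).
It fails at once if the beaker is moved more than 20 mm or tipped (distance of beaker from where it was at the start of the episode above 0.02 m or angle between beaker's own z axis and vertical above 0.4 rad).
It fails at once if the jar is moved more than 20 mm or tipped (distance of jar from where it was at the start of the episode above 0.02 m or angle between jar's own z axis and vertical above 0.4 rad).
It fails at once if the capped tube is moved more than 20 mm or tipped (distance of tube from where it was at the start of the episode above 0.02 m or angle between tube's own z axis and vertical above 0.4 rad).
It also fails if it takes over 72 s, if anything falls off the work surface, if the arm or the gripper's body presses on something with over 40 N, if the wrist force passes 120 N, or if a joint passes its speed limit or range.

ROBOT

A 6-joint arm with a two-finger parallel gripper is mounted at the origin on the work surface. World frame = base frame: x ahead of the robot, y to its left, z up, the work surface at z = 0. Lengths are in m, angles in rad, forces in N, time in s.
With the tool pointing down it reaches from about 0.3 to 0.825 m from the base axis. Payload 5.4 kg.
Tool frame: the origin (TCP) lies midway between the tips of the shut fingers; the grasp point (between the pads) lies 19 mm behind it; z points along the fingers, y is the line along which they close (so a half turn about z gives the same grasp; the last joint's range is limited). The gripper opens to 92 mm and grips with 3 to 60 N. Pads are 20 mm wide; open, the fingers measure 128 mm over their backs; the gripper's body (75 mm by 189 mm) begins 69 mm behind the grasp point.
Start: joints at [-1.446, 0.158, 1.597, -0, 1.386, -0.21], TCP at [0.189, -0.543, 0.215] pointing down, gripper open.
Joint ranges: [-2.91, 2.91], [-0.94, 2.29], [0.18, 2.7], [-1.29, 4.43], [0.17, 2.64], [-3, 3]. Speed limits (rad/s): [2.57, 2.57, 3.14, 3.14, 3.14, 3.14].

INTERFACE

Orientations are given as a unit quaternion [x, y, z, w].
In Python, from workcell import observe, snapshot, job_done gives the robot as it stands.
- The arm moves only by the shell command python3 -m creep 'ROWS' [FORCE]. ROWS is JSON, a list of rows, each an object with "twist": the turn, a rotation vector about the tool's x, y, z in rad, a list of three; "xyz": the shift along the tool's x, y, z in m, a list of three; "hand": the closure in counts, from 0 (fully open) to 255 (shut). A call has 1 to 5 rows; each row is the pose to reach, as a shift and turn from the pose commanded when the call began, along the tool's axes at that moment; what a row does not reach only later rows make up. A row lasts 1/12 s, in which the tool goes at most 41.7 mm and 7.16 degrees, less where a joint would pass 70% of its speed; a pose out of reach is approached as far as the arm can. A call with a gripper value outside its range is refused whole. The fingers move at their own pace and stop on an object; FORCE is the grip in N (left out, the last holds). Time passes only in rows, so rows that repeat a pose let the fingers close. It gives the time, the measured TCP pose, the force, the opening and the grip force at its end, in the units of the state.
- observe(): the state, without advancing time (a new reading comes with each control period).
- snapshot(name): name is "scene" or "top"; returns a dict with "image" (480x640x3 uint8, red, green, blue), "camera_matrix" (3x3 intrinsics, pixels), "xyz" and "rotation" of the camera in the world. Camera axes: x right, y down, z forward; pixel columns grow to the right and rows downward; lengths in m; the calibration is good to about 2 mm. A picture is of the moment at which its call begins. There is no depth.
- job_done(): hands the job in; it is judged then, once.
The state is a dict: "clock": time; "joints": joint angles; "qd": joint speeds; "joint_torque": joint torques, N m; "position": TCP position; "ee_rot": TCP orientation; "contact_force": force on the tool from outside, world axes, zero at the start; "wrist_torque": the same for the moment, N m; "width": finger opening in m; "grip_force": force on a finger pad.
Only numpy, scipy, OpenCV 4.12 (cv2) and the standard library are available. Lean on these libraries where they do the work, as an engineer would, in place of code of your own. Each camera call takes 0.05 s, during which the arm holds its last target. There are 200 camera calls.

## Working session

There is one attempt and no reset: what is moved stays moved. The work goes in short steps, Python scripts to look and compute and a shell command to move; the robot and the scene stay as the last step left them, time stands still between calls to the robot, and variables do not carry over. Pictures are saved under pics/ and viewed, at most 10 in all, crops included, and the job is handed in when it is done.

```bash
ls; mkdir -p pics
python3 - <<'E'
from workcell import observe, snapshot
import cv2
s=observe(); print({k:s[k] for k in ("clock","position","ee_rot","width")})
for n in("scene","top"):
    p=snapshot(n); cv2.imwrite(f"pics/{n}0.png",p["image"][:,:,::-1]); print(n,p["camera_matrix"],p["xyz"],p["rotation"])
E
```

```text
pics
{'clock': 0.0, 'position': array([ 0.18882964, -0.54246439,  0.2136193 ]), 'ee_rot': array([ 9.86020720e-01,  1.66620179e-01,  2.94878602e-05, -9.24118674e-04]), 'width': 0.0920264092748004}
scene [[483.81849672   0.         319.72262835]
 [  0.         483.81849672 236.26577016]
 [  0.           0.           1.        ]] [ 0.94213678 -0.58292329  0.53149683] [ 0.83429556  0.26686107 -0.1506957  -0.45828691]
top [[501.04375285   0.         322.50741178]
 [  0.         501.04375285 240.30074696]
 [  0.           0.           1.        ]] [0.43962492 0.01743362 0.88100302] [ 0.71325241 -0.69963236  0.0293589  -0.03039102]
```

View pics/top0.png

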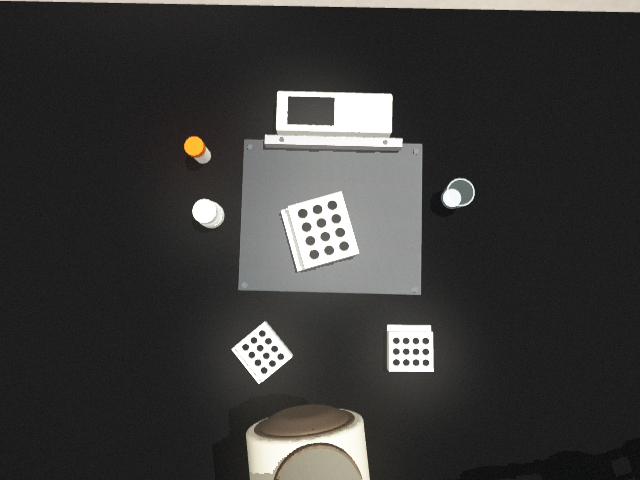

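View pics/scene0.png

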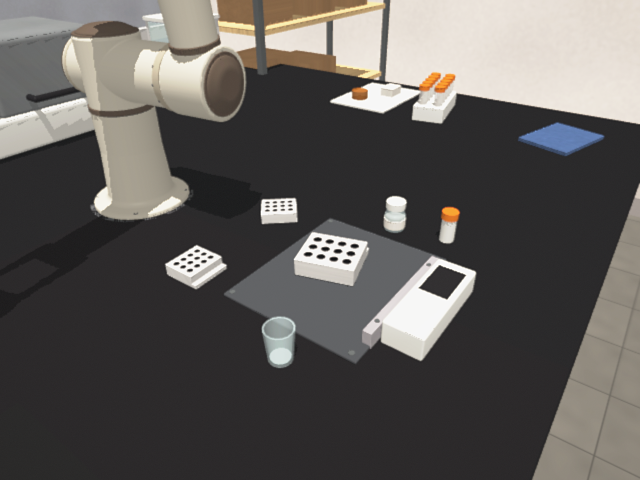

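The top view shows the plate (corners about (244,139), (422,144), (420,295), (239,290)) with the fence on its upper edge. The block is at about (324,228) with its step to the left. The jar (208,212) and tube (197,150) are left of the plate, the beaker (457,193) is right, and two smaller decoy blocks stand below it. The scene view agrees.

```bash
cat > h.py <<'E'
import numpy as np, cv2, json
from scipy.spatial.transform import Rotation as R
from workcell import observe, snapshot
def ray(p,uv,z):
    uv=np.atleast_2d(uv).astype(float)
    d=np.c_[uv,np.ones(len(uv))]@np.linalg.inv(p["camera_matrix"]).T@R.from_quat(p["rotation"]).as_matrix().T
    return p["xyz"]+d*((z-p["xyz"][2])/d[:,2])[:,None]
def proj(p,X):
    c=(np.atleast_2d(X)-p["xyz"])@R.from_quat(p["rotation"]).as_matrix()@p["camera_matrix"].T
    return c[:,:2]/c[:,2:]
def wells(p,zt=0.044,dock=None):
    """dark blobs lying in bright surroundings -> world points on the block top"""
    g=cv2.cvtColor(p["image"],cv2.COLOR_RGB2GRAY)
    cs,hi=cv2.findContours((g>140).astype(np.uint8),cv2.RETR_CCOMP,cv2.CHAIN_APPROX_NONE)
    out=[]
    for c,h in zip(cs,hi[0]):
        if h[3]>=0 and 15<cv2.contourArea(c)<400:
            out.append((h[3],ray(p,cv2.moments(c) and c[:,0].mean(0),zt)[0]))
    return out,cs
def block(p,dock=None,zt=0.044):
    out,cs=wells(p,zt); best=None
    for par in {o[0] for o in out}:
        q=np.array([o[1] for o in out if o[0]==par])
        if len(q)==12:
            r=cv2.minAreaRect((q[:,:2]*1000).astype(np.float32))
            if best is None or max(r[1])>max(best[1][1]): best=(q,r,cs[par])
    return best
E
python3 - <<'E'
from h import *
p=snapshot("top"); im=p["image"]
g=cv2.cvtColor(im,cv2.COLOR_RGB2GRAY); hsv=cv2.cvtColor(im,cv2.COLOR_RGB2HSV)
print("plate grey",im[270,300],"bench",im[320,330])
m=((g>60)&(g<140)&(hsv[...,1]<60)).astype(np.uint8)
n,l,st,c=cv2.connectedComponentsWithStats(m)
i=l[270,300]; pts=cv2.findContours((l==i).astype(np.uint8),cv2.RETR_EXTERNAL,cv2.CHAIN_APPROX_NONE)[0][0]
w=ray(p,pts[:,0],0.006)[:,:2]; r=cv2.minAreaRect((w*1000).astype(np.float32)); print("plate",r,cv2.boxPoints(r))
b=block(p); q,r,c=b
print("wells",r, "centre",q.mean(0)); print(np.round(q[:,:2]*1000))
w=ray(p,c[:,0],0.044)[:,:2]; print("outline",cv2.minAreaRect((w*1000).astype(np.float32)))
print("fence top px")
mm=(g>140).astype(np.uint8); print(im[143,330],im[136,330],im[130,330])
for uv,z in(((208,208),.065),((195,146),.066),((461,190),.06)): print(ray(p,uv,z)[0])
s=snapshot("scene"); 
b=block(s); 
if b: print("scene wells",b[1],b[0].mean(0))
E
```

```text
plate grey [255 255 255] bench [56 56 53]
plate ((531.9669799804688, 25.6868896484375), (844.4645385742188, 1167.375), 1.084455966949463) [[  98.763336  601.27856 ]
 [ 120.85733  -565.8873  ]
 [ 965.17065  -549.9048  ]
 [ 943.07666   617.2611  ]]
wells ((330.07196044921875, -129.0611114501953), (35.273582458496094, 49.03291320800781), 0.28201165795326233) centre [ 0.33005059 -0.12909654  0.044     ]
[[ 313. -154.]
 [ 312. -138.]
 [ 312. -121.]
 [ 312. -105.]
 [ 330. -154.]
 [ 330. -137.]
 [ 330. -121.]
 [ 330. -105.]
 [ 348. -153.]
 [ 348. -137.]
 [ 348. -121.]
 [ 348. -104.]]
outline ((336.03265380859375, -128.10186767578125), (76.41289520263672, 75.71841430664062), 0.4835682213306427)
fence top px
[252 250 249] [220 217 208] [255 254 253]
[0.55839581 0.20849988 0.065     ]
[0.66158254 0.23384117 0.066     ]
[ 0.59728713 -0.20869359  0.06      ]
scene wells ((533.0352172851562, 16.506990432739258), (72.50410461425781, 51.299171447753906), 16.54408836364746) [0.5330008  0.01646141 0.044     ]
```

Run:
```python
from h import *
import collections
p=snapshot("top"); im=p["image"]
g=cv2.cvtColor(im,cv2.COLOR_RGB2GRAY)
print("px",g[280,340],g[150,330],g[225,270], g[210:215,284:300])
o,cs=wells(p)
for k,v in collections.Counter(a for a,_ in o).items(): print(k,v,cv2.boundingRect(cs[k]))
lo=g[225,270]
m=((g>lo-25)&(g<lo+25)).astype(np.uint8)
n,l,st,c=cv2.connectedComponentsWithStats(m); i=l[225,270]; print(st[i])
pts=cv2.findContours((l==i).astype(np.uint8),cv2.RETR_EXTERNAL,cv2.CHAIN_APPROX_NONE)[0][0]
w=ray(p,pts[:,0],0.006)[:,:2]; r=cv2.minAreaRect((w*1000).astype(np.float32)); print("plate",r,np.round(cv2.boxPoints(r)))
```

```text
px 152 98 139 [[255 211 204 204 227 255 255 255 255 255 255 255 255 255 253 120]
 [255 211 204 204 198 255 255 255 255 255 255 255 255 255 167  87]
 [255 215 204 203 207 254 255 255 255 255 255 255 255 254  91  86]
 [255 243 241 204 206 250 255 255 255 255 255 255 255 253  91  90]
 [255 255 255 208 204 213 255 255 255 255 255 255 255 254 100  87]]
2 1 (246, 411, 124, 69)
9 12 (387, 324, 47, 48)
22 12 (231, 321, 62, 63)
78 1 (443, 178, 32, 29)
92 16 (264, 91, 158, 204)
[  238   139   184   156 21683]
plate ((558.0188598632812, 5.280517578125), (317.5013427734375, 268.2263488769531), 89.59378814697266) [[ 423. -153.]
 [ 691. -154.]
 [ 693.  163.]
 [ 425.  165.]]
```

```bash
sed -i 's/g>140/g>190/' h.py
cat >> h.py <<'E'
DO=np.array([.573,.0053]); DY=-.0071
def todock(w): 
    c,s=np.cos(DY),np.sin(DY); return (np.atleast_2d(w)[:,:2]-DO)@np.array([[c,-s],[s,c]])
def pose(p,zt=0.044,say=1):
    b=block(p,zt=zt)
    if b is None or max(b[1][1])<60: print("no block"); return
    q,r,c=b; e=cv2.boxPoints(r); d=[e[1]-e[0],e[2]-e[1]]
    d=max(d,key=np.linalg.norm)           # long (4-well) direction
    o=todock(q.mean(0))[0]
    v=todock(DO+d/1000)[0]; ang=np.arctan2(v[1],v[0])
    print("size",np.round(r[1],1),"dock centre mm",np.round(o*1000,1),"long-axis angle deg mod180",round(np.degrees(ang)%180,1)); return o,ang
def look():
    for n in("top","scene"): print(n,end=" "); pose(snapshot(n))
    s=observe(); x=R.from_quat(s["ee_rot"]).as_matrix()[:,0]
    print("t",round(s["clock"],2),"tcp dock mm",np.round(todock(s["position"])[0]*1000,1),"z",round(s["position"][2]*1000,1),"tool x yaw in dock deg",round(np.degrees(np.arctan2(x[1],x[0])-DY),1),"F",np.round(s["contact_force"],1),"w",round(s["width"],3))
E
python3 - <<'E'
from h import *
look()
p=snapshot("top")
for z in(.006,.036,.038,.042,.044):
  b=block(p,zt=z)
  if b: print(z,b[1])
for u in [(264,135),(402,139),(402,149),(264,148)]: print("fence top?",np.round(todock(ray(p,u,.03))*1000))
b=block(p); r=cv2.minAreaRect((todock(ray(p,b[2][:,0],.044))*1000).astype(np.float32)); print("outline",r)
E
```

```text
top size [72.  52.2] dock centre mm [-43.9  13.5] long-axis angle deg mod180 17.0
scene size [72. 52.] dock centre mm [-39.9  10.8] long-axis angle deg mod180 17.1
t 0.35 tcp dock mm [-380.2 -550.9] z 214.4 tool x yaw in dock deg 19.6 F [-0.  -0.6 -0.3] w 0.091
0.006 ((533.2796020507812, 19.1273193359375), (75.24075317382812, 54.62586975097656), 16.58751678466797)
0.036 ((530.0685424804688, 19.069229125976562), (72.66104888916016, 52.75300216674805), 16.58753204345703)
0.038 ((529.8545532226562, 19.06537628173828), (72.48908996582031, 52.628135681152344), 16.5875186920166)
0.042 ((529.4263305664062, 19.057619094848633), (72.1451416015625, 52.3784294128418), 16.58751106262207)
0.044 ((529.2122802734375, 19.053756713867188), (71.97312927246094, 52.25355529785156), 16.587528228759766)
fence top? [[119. 120.]]
fence top? [[ 118. -120.]]
fence top? [[ 101. -120.]]
fence top? [[ 96. 119.]]
outline ((-45.88983917236328, 19.61144256591797), (110.74272918701172, 108.47756958007812), 17.550334930419922)
```

Block: dock centre about (-42, 12) mm, yaw about 107°, so it needs to turn clockwise. The measured plate, fence and well-grid sizes match what they should be. Next I align the tool with the dock, shut the fingers and approach the near-right corner.

```bash
python3 -m creep '[{"twist":[0,0,0.11],"xyz":[0,0,0],"hand":255},{"twist":[0,0,0.22],"xyz":[0,0,0],"hand":255},{"twist":[0,0,0.342],"xyz":[0,0,0],"hand":255},{"twist":[0,0,0.342],"xyz":[0,0,0],"hand":255}]' 30
python3 -m creep '[{"twist":[0,0,0],"xyz":[0.02,-0.03,0.008],"hand":255},{"twist":[0,0,0],"xyz":[0.04,-0.06,0.016],"hand":255},{"twist":[0,0,0],"xyz":[0.06,-0.09,0.024],"hand":255},{"twist":[0,0,0],"xyz":[0.08,-0.12,0.032],"hand":255},{"twist":[0,0,0],"xyz":[0.1,-0.15,0.04],"hand":255}]'
python3 -m creep '[{"twist":[0,0,0],"xyz":[0.02,-0.03,0.008],"hand":255},{"twist":[0,0,0],"xyz":[0.04,-0.06,0.016],"hand":255},{"twist":[0,0,0],"xyz":[0.06,-0.09,0.024],"hand":255},{"twist":[0,0,0],"xyz":[0.08,-0.12,0.032],"hand":255},{"twist":[0,0,0],"xyz":[0.1,-0.15,0.04],"hand":255}]'
python3 -m creep '[{"twist":[0,0,0],"xyz":[0.02,-0.03,0.008],"hand":255},{"twist":[0,0,0],"xyz":[0.04,-0.06,0.016],"hand":255},{"twist":[0,0,0],"xyz":[0.06,-0.09,0.024],"hand":255},{"twist":[0,0,0],"xyz":[0.08,-0.12,0.032],"hand":255},{"twist":[0,0,0],"xyz":[0.1,-0.15,0.04],"hand":255}]'
python3 -c "from h import *; look()"
```

```text
clock: 0.73
position: [0.1889, -0.5431, 0.2146]
ee_rot: [1.0, -0.005, -0.0, 0.0]
contact_force: [0.2, 0.3, -0.4]
width: 0.0672
grip_force: 0.0
clock: 1.15
position: [0.2906, -0.3924, 0.1743]
ee_rot: [1.0, -0.002, 0.0, 0.0]
contact_force: [1.8, -0.7, -0.5]
width: 0.0344
grip_force: 0.0
clock: 1.57
position: [0.3918, -0.243, 0.1345]
ee_rot: [1.0, -0.002, 0.0, 0.0]
contact_force: [0.3, -0.8, 0.4]
width: 0.0007
grip_force: 0.0
clock: 1.98
position: [0.4931, -0.0936, 0.0945]
ee_rot: [1.0, -0.002, 0.0, 0.0]
contact_force: [0.1, -0.1, -0.6]
width: 0.0003
grip_force: 0.0
top no block
scene no block
t 2.08 tcp dock mm [-79.4 -96.9] z 93.3 tool x yaw in dock deg 0.5 F [-0.3  0.1 -0.3] w 0.0
```

```bash
python3 -m creep '[{"twist":[0,0,0],"xyz":[0.005,0,0.03],"hand":255},{"twist":[0,0,0],"xyz":[0.005,0,0.06],"hand":255},{"twist":[0,0,0],"xyz":[0.005,0,0.08],"hand":255},{"twist":[0,0,0],"xyz":[0.005,-0.01,0.08],"hand":255},{"twist":[0,0,0],"xyz":[0.005,-0.02,0.08],"hand":255}]'
python3 -m creep '[{"twist":[0,0,0],"xyz":[0,-0.008,0],"hand":255},{"twist":[0,0,0],"xyz":[0,-0.016,0],"hand":255},{"twist":[0,0,0],"xyz":[0,-0.024,0],"hand":255},{"twist":[0,0,0],"xyz":[0,-0.032,0],"hand":255},{"twist":[0,0,0],"xyz":[0,-0.040,0],"hand":255}]'
python3 -m creep '[{"twist":[0,0,0],"xyz":[0,-0.008,0],"hand":255},{"twist":[0,0,0],"xyz":[0,-0.014,0],"hand":255},{"twist":[0,0,0],"xyz":[0,-0.02,0],"hand":255}]'
python3 -m creep '[{"twist":[0,0,0],"xyz":[0,0.03,0],"hand":255},{"twist":[0,0,0],"xyz":[0,0.065,0],"hand":255},{"twist":[0,0,0],"xyz":[0,0.095,-0.02],"hand":255},{"twist":[0,0,0],"xyz":[0,0.12,-0.05],"hand":255},{"twist":[0,0,0],"xyz":[0,0.15,-0.08],"hand":255}]'
python3 -c "
from h import *; look(); cv2.imwrite('pics/t1.png',snapshot('top')['image'][:,:,::-1])"
```

```text
clock: 2.5
position: [0.4964, -0.075, 0.0142]
ee_rot: [1.0, -0.004, -0.001, -0.0]
contact_force: [-0.6, 0.8, 0.8]
width: 0.0004
grip_force: 0.0
clock: 2.92
position: [0.4983, -0.036, 0.0162]
ee_rot: [1.0, -0.003, 0.001, 0.002]
contact_force: [-4.0, -6.4, 3.8]
width: 0.0003
grip_force: 3.3
clock: 3.17
position: [0.4982, -0.016, 0.0162]
ee_rot: [1.0, -0.003, 0.0, 0.002]
contact_force: [-2.4, -6.4, 5.4]
width: 0.0006
grip_force: 3.5
clock: 3.58
position: [0.4962, -0.1647, 0.0954]
ee_rot: [1.0, -0.003, -0.0, -0.0]
contact_force: [1.2, -0.0, 0.6]
width: 0.0003
grip_force: 0.0
top size [72.1 52.1] dock centre mm [-29.2  42.4] long-axis angle deg mod180 0.9
scene size [71.9 52.3] dock centre mm [-24.9  39.6] long-axis angle deg mod180 0.8
t 3.68 tcp dock mm [ -70.6 -176. ] z 101.1 tool x yaw in dock deg -0.2 F [-0.1 -0.5  0.9] w 0.001
```

View pics/t1.png

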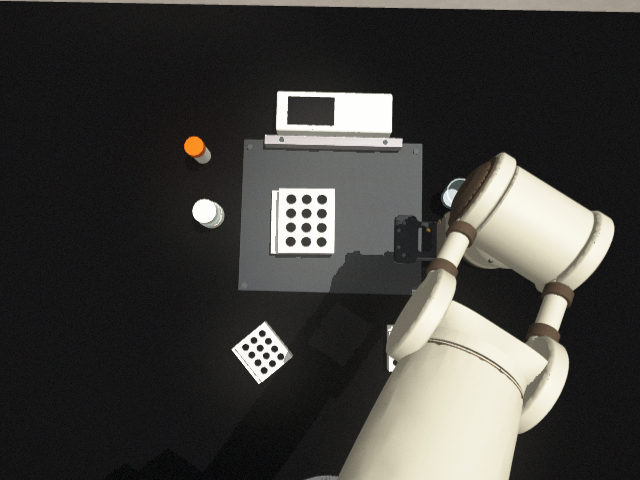

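The block now has yaw about 91° and centre about (-27, 41) mm; the other objects haven't moved. Next I push the step face at the far-left corner towards dock -y.

```bash
python3 -m creep '[{"twist":[0,0,0],"xyz":[0.01,-0.032,0],"hand":255},{"twist":[0,0,0],"xyz":[0.02,-0.064,0],"hand":255},{"twist":[0,0,0],"xyz":[0.03,-0.096,0],"hand":255},{"twist":[0,0,0],"xyz":[0.04,-0.128,0],"hand":255},{"twist":[0,0,0],"xyz":[0.042,-0.16,0],"hand":255}]'
python3 -m creep '[{"twist":[0,0,0],"xyz":[0.01,-0.032,0],"hand":255},{"twist":[0,0,0],"xyz":[0.02,-0.064,0],"hand":255},{"twist":[0,0,0],"xyz":[0.03,-0.096,0],"hand":255},{"twist":[0,0,0],"xyz":[0.04,-0.128,0],"hand":255},{"twist":[0,0,0],"xyz":[0.042,-0.16,0],"hand":255}]'
python3 -m creep '[{"twist":[0,0,0],"xyz":[0,0,0.03],"hand":255},{"twist":[0,0,0],"xyz":[0,0,0.06],"hand":255},{"twist":[0,0,0],"xyz":[0,0,0.08],"hand":255},{"twist":[0,0,0],"xyz":[0,0,0.09],"hand":255},{"twist":[0,0,0],"xyz":[0,0,0.09],"hand":255}]'
python3 -c "from h import *; look()"
```

```text
clock: 4.15
position: [0.5398, -0.0019, 0.0934]
ee_rot: [1.0, -0.003, -0.0, -0.0]
contact_force: [0.3, -0.0, -0.2]
width: 0.0005
grip_force: 0.0
clock: 4.57
position: [0.5825, 0.1578, 0.0932]
ee_rot: [1.0, -0.003, -0.0, -0.0]
contact_force: [0.2, 0.5, -0.3]
width: 0.0005
grip_force: 0.0
clock: 4.98
position: [0.5794, 0.1567, 0.0063]
ee_rot: [1.0, -0.002, -0.005, -0.0]
contact_force: [-18.7, 0.1, 29.8]
width: 0.0002
grip_force: 14.8
top no block
scene no block
t 5.08 tcp dock mm [  5.3 151.4] z 6.3 tool x yaw in dock deg 0.1 F [-17.2   0.3  27.8] w 0.0
```

The tip pressed on the plate because the commanded height was lower than I assumed. I raise it before pushing.

```bash
python3 -m creep '[{"twist":[0,0,0],"xyz":[0,0,-0.008],"hand":255},{"twist":[0,0,0],"xyz":[0.004,-0.008,-0.008],"hand":255},{"twist":[0,0,0],"xyz":[0.004,-0.016,-0.008],"hand":255},{"twist":[0,0,0],"xyz":[0.004,-0.024,-0.008],"hand":255},{"twist":[0,0,0],"xyz":[0.004,-0.032,-0.008],"hand":255}]'
python3 -m creep '[{"twist":[0,0,0],"xyz":[0,-0.008,0],"hand":255},{"twist":[0,0,0],"xyz":[0,-0.016,0],"hand":255},{"twist":[0,0,0],"xyz":[0,-0.024,0],"hand":255},{"twist":[0,0,0],"xyz":[0,-0.032,0],"hand":255},{"twist":[0,0,0],"xyz":[0,-0.040,0],"hand":255}]'
python3 -m creep '[{"twist":[0,0,0],"xyz":[0,-0.007,0],"hand":255},{"twist":[0,0,0],"xyz":[0,-0.012,0],"hand":255}]'
python3 -m creep '[{"twist":[0,0,0],"xyz":[0,0.02,0],"hand":255},{"twist":[0,0,0],"xyz":[0,0.02,-0.03],"hand":255},{"twist":[0,0,0],"xyz":[0,0.02,-0.06],"hand":255},{"twist":[0,0,0],"xyz":[0,0.02,-0.085],"hand":255},{"twist":[0,0,0],"xyz":[-0.03,0,-0.085],"hand":255}]'
python3 -m creep '[{"twist":[0,0,0],"xyz":[-0.02,0.036,0],"hand":255},{"twist":[0,0,0],"xyz":[-0.03,0.072,0],"hand":255},{"twist":[0,0,0],"xyz":[-0.045,0.108,0],"hand":255},{"twist":[0,0,0],"xyz":[-0.045,0.144,0],"hand":255},{"twist":[0,0,0],"xyz":[-0.045,0.18,0],"hand":255}]'
python3 -m creep '[{"twist":[0,0,0],"xyz":[0,0.036,0],"hand":255},{"twist":[0,0,0],"xyz":[0,0.072,0],"hand":255}]'
python3 -c "from h import *; look()"
```

```text
clock: 5.5
position: [0.5865, 0.188, 0.0112]
ee_rot: [1.0, -0.003, -0.001, -0.0]
contact_force: [0.5, 0.2, -0.5]
width: 0.0004
grip_force: 0.0
clock: 5.92
position: [0.5874, 0.2275, 0.012]
ee_rot: [1.0, -0.004, -0.0, -0.0]
contact_force: [-0.4, 0.9, 0.2]
width: 0.0003
grip_force: 0.0
clock: 6.08
position: [0.5875, 0.2396, 0.0121]
ee_rot: [1.0, -0.003, -0.0, -0.0]
contact_force: [0.7, 0.2, -0.2]
width: 0.0005
grip_force: 0.0
clock: 6.5
position: [0.5658, 0.2371, 0.1045]
ee_rot: [1.0, -0.006, 0.008, -0.001]
contact_force: [1.4, 1.3, 1.3]
width: 0.0002
grip_force: 0.0
clock: 6.92
position: [0.5103, 0.0582, 0.0972]
ee_rot: [1.0, -0.003, 0.0, 0.0]
contact_force: [0.5, 0.2, -0.4]
width: 0.0005
grip_force: 0.0
clock: 7.08
position: [0.5105, -0.0144, 0.0974]
ee_rot: [1.0, -0.004, 0.0, 0.0]
contact_force: [0.3, 1.0, -0.1]
width: 0.0004
grip_force: 0.0
top size [ 36.1 198.6] dock centre mm [-247.1 -114.5] long-axis angle deg mod180 93.4
scene no block
t 7.18 tcp dock mm [-61.6 -22.9] z 97.6 tool x yaw in dock deg -0.3 F [0.  1.3 0.2] w 0.0
```

I got that sign wrong: tool y is dock -y, so the finger moved away from the block, past the jar. No contact force showed. I move clear and check the jar before going on.

```bash
python3 -m creep '[{"twist":[0,0,0],"xyz":[0,0.036,0],"hand":255},{"twist":[0,0,0],"xyz":[0,0.072,0],"hand":255},{"twist":[0,0,0],"xyz":[0,0.108,0],"hand":255},{"twist":[0,0,0],"xyz":[0,0.144,0],"hand":255},{"twist":[0,0,0],"xyz":[0,0.15,0],"hand":255}]'
python3 - <<'E'
from h import *
look(); p=snapshot("top"); a=cv2.imread("pics/top0.png"); b=p["image"][:,:,::-1]
d=cv2.absdiff(a,b)[120:240,170:235]; print("jar/tube diff max",d.max(),(d>40).sum())
E
```

```text
clock: 7.6
position: [0.5102, -0.167, 0.0977]
ee_rot: [1.0, -0.005, 0.001, 0.001]
contact_force: [0.2, -1.1, -0.4]
width: 0.0007
grip_force: 0.0
top size [72.1 52.1] dock centre mm [-29.2  42.4] long-axis angle deg mod180 0.9
scene size [71.9 52.3] dock centre mm [-24.9  39.6] long-axis angle deg mod180 0.8
t 7.7 tcp dock mm [ -62.  -169.1] z 97.1 tool x yaw in dock deg -0.1 F [0.4 0.1 0.1] w 0.0
jar/tube diff max 232 1767
```

Run:
```python
from h import *
p=snapshot("top"); b=p["image"][:,:,::-1]; a=cv2.imread("pics/top0.png"); t1=cv2.imread("pics/t1.png")
for n,i in(("0",a),("1",t1),("now",b)):
    hs=cv2.cvtColor(i,cv2.COLOR_BGR2HSV)[120:240,170:236]
    for nm,m in(("jar",(hs[...,2]>200)&(hs[...,1]<60)),("tube",(hs[...,1]>150)&(hs[...,2]>120))):
        k,l,s,c=cv2.connectedComponentsWithStats(m.astype(np.uint8)); j=1+np.argmax(s[1:,4]); print(n,nm,s[j,4],np.round(c[j]+[170,120],1))
cv2.imwrite("pics/d.png",cv2.resize(np.hstack([a[110:260,160:300],b[110:260,160:300]]),None,fx=2.5,fy=2.5))
```

```text
0 jar 628 [207.5 211.9]
0 tube 359 [194.2 146.3]
1 jar 491 [205.3 210.9]
1 tube 345 [194.2 146.2]
now jar 488 [208.6 212.6]
now tube 348 [194.2 146.3]
```

View pics/d.png

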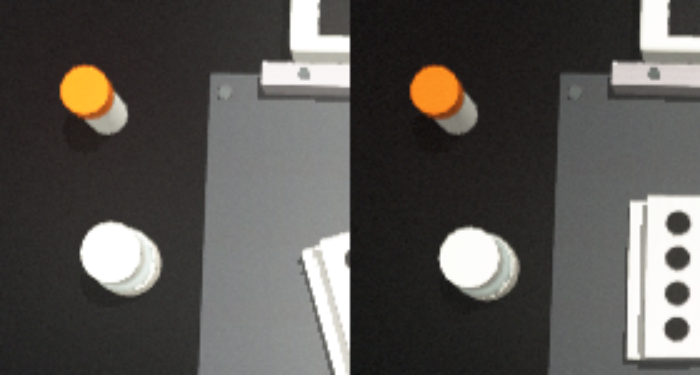

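The jar was nudged about 6 mm, which is inside the 20 mm allowance, and still stands upright; the tube hasn't moved. I redo the push with the right sign (tool +y = dock -y).

```bash
python3 -m creep '[{"twist":[0,0,0],"xyz":[0.01,-0.032,0],"hand":255},{"twist":[0,0,0],"xyz":[0.02,-0.064,0],"hand":255},{"twist":[0,0,0],"xyz":[0.03,-0.096,0],"hand":255},{"twist":[0,0,0],"xyz":[0.037,-0.128,0],"hand":255},{"twist":[0,0,0],"xyz":[0.037,-0.157,0],"hand":255}]'
python3 -m creep '[{"twist":[0,0,0],"xyz":[0.01,-0.032,0],"hand":255},{"twist":[0,0,0],"xyz":[0.02,-0.064,0],"hand":255},{"twist":[0,0,0],"xyz":[0.03,-0.096,0],"hand":255},{"twist":[0,0,0],"xyz":[0.037,-0.128,0],"hand":255},{"twist":[0,0,0],"xyz":[0.037,-0.155,0],"hand":255}]'
python3 -m creep '[{"twist":[0,0,0],"xyz":[0,0,0.03],"hand":255},{"twist":[0,0,0],"xyz":[0,0,0.06],"hand":255},{"twist":[0,0,0],"xyz":[0,0,0.076],"hand":255},{"twist":[0,0,0],"xyz":[0,0,0.083],"hand":255},{"twist":[0,0,0],"xyz":[0,0,0.083],"hand":255}]'
python3 -c "from h import *; look()"
```

```text
clock: 8.22
position: [0.5481, -0.002, 0.0972]
ee_rot: [1.0, -0.002, 0.0, -0.0]
contact_force: [0.8, 0.2, 0.7]
width: 0.0005
grip_force: 0.0
clock: 8.63
position: [0.5856, 0.1531, 0.0971]
ee_rot: [1.0, -0.002, 0.0, -0.0]
contact_force: [0.0, 0.1, 0.5]
width: 0.0005
grip_force: 0.0
clock: 9.05
position: [0.5833, 0.1502, 0.012]
ee_rot: [1.0, -0.003, -0.002, -0.0]
contact_force: [-0.5, 0.2, 0.0]
width: 0.0003
grip_force: 0.0
top no block
scene no block
t 9.15 tcp dock mm [ 12.2 144.3] z 15.0 tool x yaw in dock deg 0.1 F [-0.1 -0.6  0.3] w 0.001
```

```bash
python3 -m creep '[{"twist":[0,0,0],"xyz":[0,0.01,0.002],"hand":255},{"twist":[0,0,0],"xyz":[0,0.018,0.002],"hand":255},{"twist":[0,0,0],"xyz":[0,0.026,0.002],"hand":255},{"twist":[0,0,0],"xyz":[0,0.034,0.002],"hand":255},{"twist":[0,0,0],"xyz":[0,0.042,0.002],"hand":255}]'
python3 -m creep '[{"twist":[0,0,0],"xyz":[0,0.008,0],"hand":255},{"twist":[0,0,0],"xyz":[0,0.016,0],"hand":255},{"twist":[0,0,0],"xyz":[0,0.024,0],"hand":255},{"twist":[0,0,0],"xyz":[0,0.030,0],"hand":255}]'
python3 -m creep '[{"twist":[0,0,0],"xyz":[0,-0.02,0],"hand":255},{"twist":[0,0,0],"xyz":[0,-0.02,-0.03],"hand":255},{"twist":[0,0,0],"xyz":[0,-0.02,-0.06],"hand":255},{"twist":[0,0,0],"xyz":[-0.01,-0.02,-0.085],"hand":255},{"twist":[0,0,0],"xyz":[-0.03,0,-0.085],"hand":255}]'
python3 -m creep '[{"twist":[0,0,0],"xyz":[-0.02,0.036,0],"hand":255},{"twist":[0,0,0],"xyz":[-0.03,0.072,0],"hand":255},{"twist":[0,0,0],"xyz":[-0.045,0.108,0],"hand":255},{"twist":[0,0,0],"xyz":[-0.045,0.144,0],"hand":255},{"twist":[0,0,0],"xyz":[-0.045,0.18,0],"hand":255}]'
python3 -m creep '[{"twist":[0,0,0],"xyz":[0,0.036,0],"hand":255},{"twist":[0,0,0],"xyz":[0,0.065,0],"hand":255}]'
python3 -c "from h import *; look()"
```

```text
clock: 9.57
position: [0.5869, 0.1062, 0.0132]
ee_rot: [1.0, -0.004, 0.002, -0.001]
contact_force: [2.0, 4.6, 0.9]
width: 0.0004
grip_force: 2.6
clock: 9.9
position: [0.5867, 0.0758, 0.0131]
ee_rot: [1.0, -0.004, 0.002, -0.0]
contact_force: [3.7, 4.0, 0.5]
width: 0.0009
grip_force: 2.6
clock: 10.32
position: [0.5601, 0.0772, 0.1034]
ee_rot: [1.0, -0.002, 0.006, 0.0]
contact_force: [0.3, -0.5, 0.8]
width: 0.0004
grip_force: 0.0
clock: 10.73
position: [0.5072, -0.105, 0.097]
ee_rot: [1.0, -0.004, -0.001, 0.0]
contact_force: [0.5, -1.1, 0.4]
width: 0.0007
grip_force: 0.0
clock: 10.9
position: [0.5073, -0.1712, 0.0972]
ee_rot: [1.0, -0.004, -0.001, 0.001]
contact_force: [-0.5, -0.1, -0.3]
width: 0.0005
grip_force: 0.0
top no block
scene no block
t 11.0 tcp dock mm [ -63.9 -178.5] z 97.4 tool x yaw in dock deg -0.3 F [0.3 0.3 0.2] w 0.0
```

Run:
```python
from h import *
import collections
for n in("top","scene"):
    p=snapshot(n); cv2.imwrite(f"pics/{n}2.png",p["image"][:,:,::-1])
    o,cs=wells(p)
    for k,v in collections.Counter(a for a,_ in o).items(): print(n,k,v,cv2.boundingRect(cs[k]))
```

```text
top 3 1 (389, 332, 14, 40)
top 9 2 (375, 327, 198, 153)
top 29 12 (232, 322, 58, 62)
top 72 15 (283, 192, 80, 78)
top 102 2 (265, 135, 137, 12)
scene 12 2 (363, 257, 113, 103)
scene 16 9 (166, 248, 55, 36)
scene 28 13 (293, 230, 81, 57)
scene 54 1 (269, 203, 28, 20)
scene 64 1 (0, 111, 45, 29)
scene 70 2 (41, 100, 49, 26)
scene 87 1 (63, 34, 74, 76)
scene 103 1 (386, 0, 254, 124)
```

View pics/top2.png

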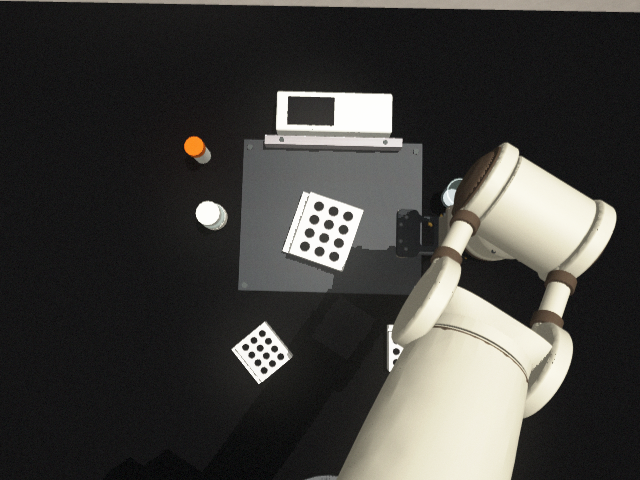

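It has rotated to about 70°, at around (323,230). The step's shadow line was being counted as wells, so I add a roundness filter.

```bash
sed -i 's/15<cv2.contourArea(c)<400:/25<cv2.contourArea(c)<400 and max(cv2.minAreaRect(c)[1])<2.4*min(cv2.minAreaRect(c)[1]):/' h.py
python3 -c "from h import *; look()"
```

```text
top size [52.1 72.1] dock centre mm [-46.7   8.1] long-axis angle deg mod180 162.3
scene size [52.4 71.9] dock centre mm [-42.3   5.1] long-axis angle deg mod180 162.6
t 11.2 tcp dock mm [ -63.7 -172.7] z 96.7 tool x yaw in dock deg 0.0 F [-0.9 -0.5 -0.4] w 0.001
```

```bash
python3 -m creep '[{"twist":[0,0,0],"xyz":[-0.017,-0.035,0],"hand":255},{"twist":[0,0,0],"xyz":[-0.034,-0.07,0],"hand":255},{"twist":[0,0,0],"xyz":[-0.051,-0.105,0],"hand":255},{"twist":[0,0,0],"xyz":[-0.051,-0.105,0.03],"hand":255},{"twist":[0,0,0],"xyz":[-0.051,-0.105,0.06],"hand":255}]'
python3 -m creep '[{"twist":[0,0,0],"xyz":[0,0,0.022],"hand":255},{"twist":[0,0,0],"xyz":[0.004,-0.01,0.022],"hand":255},{"twist":[0,0,0],"xyz":[0.008,-0.02,0.022],"hand":255},{"twist":[0,0,0],"xyz":[0.012,-0.028,0.022],"hand":255},{"twist":[0,0,0],"xyz":[0.016,-0.036,0.022],"hand":255}]'
python3 -m creep '[{"twist":[0,0,0],"xyz":[0.004,-0.008,0],"hand":255},{"twist":[0,0,0],"xyz":[0.008,-0.016,0],"hand":255},{"twist":[0,0,0],"xyz":[0.012,-0.024,0],"hand":255},{"twist":[0,0,0],"xyz":[0.016,-0.031,0],"hand":255}]'
python3 -m creep '[{"twist":[0,0,0],"xyz":[-0.015,0.03,0],"hand":255},{"twist":[0,0,0],"xyz":[-0.02,0.06,-0.02],"hand":255},{"twist":[0,0,0],"xyz":[-0.02,0.09,-0.05],"hand":255},{"twist":[0,0,0],"xyz":[0,0.12,-0.08],"hand":255},{"twist":[0,0,0],"xyz":[0.02,0.15,-0.085],"hand":255}]'
python3 -m creep '[{"twist":[0,0,0],"xyz":[0,0.02,0],"hand":255},{"twist":[0,0,0],"xyz":[0,0.02,0],"hand":255}]'
python3 -c "from h import *; look()"
```

```text
clock: 11.62
position: [0.4594, -0.0602, 0.0385]
ee_rot: [1.0, -0.001, 0.003, 0.001]
contact_force: [0.7, -0.1, -0.8]
width: 0.0003
grip_force: 0.0
clock: 12.03
position: [0.4755, -0.0258, 0.0164]
ee_rot: [1.0, -0.003, 0.0, 0.001]
contact_force: [-3.1, -2.6, -0.7]
width: 0.0
grip_force: 1.6
clock: 12.37
position: [0.4909, 0.0049, 0.0155]
ee_rot: [1.0, -0.003, -0.001, 0.0]
contact_force: [-5.5, -3.9, 3.2]
width: 0.0006
grip_force: 3.2
clock: 12.78
position: [0.5129, -0.147, 0.1052]
ee_rot: [1.0, -0.004, 0.004, 0.001]
contact_force: [0.0, -1.1, 1.1]
width: 0.0006
grip_force: 0.0
clock: 12.95
position: [0.5128, -0.1699, 0.1027]
ee_rot: [1.0, -0.005, 0.003, 0.002]
contact_force: [-0.1, 0.2, 0.1]
width: 0.0002
grip_force: 0.0
top size [52.1 71.9] dock centre mm [-18.4  36.3] long-axis angle deg mod180 148.4
scene size [52.4 72. ] dock centre mm [-14.3  33.4] long-axis angle deg mod180 148.3
t 13.05 tcp dock mm [ -61.5 -171.3] z 100.4 tool x yaw in dock deg -0.1 F [ 0.8  0.3 -0.7] w 0.001
```

```bash
python3 -m creep '[{"twist":[0,0,0],"xyz":[0.015,-0.03,0],"hand":255},{"twist":[0,0,0],"xyz":[0.03,-0.06,0],"hand":255},{"twist":[0,0,0],"xyz":[0.045,-0.09,0],"hand":255},{"twist":[0,0,0],"xyz":[0.06,-0.12,0],"hand":255},{"twist":[0,0,0],"xyz":[0.07,-0.14,0],"hand":255}]'
python3 -m creep '[{"twist":[0,0,0],"xyz":[0.015,-0.03,0],"hand":255},{"twist":[0,0,0],"xyz":[0.03,-0.06,0],"hand":255},{"twist":[0,0,0],"xyz":[0.045,-0.09,0],"hand":255},{"twist":[0,0,0],"xyz":[0.06,-0.12,0],"hand":255},{"twist":[0,0,0],"xyz":[0.067,-0.134,0],"hand":255}]'
python3 -m creep '[{"twist":[0,0,0],"xyz":[0,0,0.03],"hand":255},{"twist":[0,0,0],"xyz":[0,0,0.06],"hand":255},{"twist":[0,0,0],"xyz":[0,0,0.08],"hand":255},{"twist":[0,0,0],"xyz":[0,0,0.087],"hand":255},{"twist":[0,0,0],"xyz":[0,0,0.087],"hand":255}]'
python3 -c "from h import *; look()"
```

```text
clock: 13.47
position: [0.5806, -0.0215, 0.0996]
ee_rot: [1.0, -0.002, -0.0, -0.001]
contact_force: [-0.1, -0.1, -1.0]
width: 0.0005
grip_force: 0.0
clock: 13.88
position: [0.6482, 0.113, 0.0995]
ee_rot: [1.0, -0.002, -0.0, -0.001]
contact_force: [0.3, 0.6, 0.0]
width: 0.0007
grip_force: 0.0
clock: 14.3
position: [0.6456, 0.1088, 0.0103]
ee_rot: [1.0, -0.003, -0.003, -0.0]
contact_force: [-0.1, 0.3, 0.1]
width: 0.0006
grip_force: 0.0
top no block
scene no block
t 14.4 tcp dock mm [ 75.2 103.3] z 14.1 tool x yaw in dock deg 0.0 F [ 0.6 -0.4  1.2] w 0.0
```

```bash
python3 -m creep '[{"twist":[0,0,0],"xyz":[-0.006,0.008,0.002],"hand":255},{"twist":[0,0,0],"xyz":[-0.012,0.016,0.002],"hand":255},{"twist":[0,0,0],"xyz":[-0.017,0.023,0.002],"hand":255},{"twist":[0,0,0],"xyz":[-0.022,0.030,0.002],"hand":255},{"twist":[0,0,0],"xyz":[-0.027,0.037,0.002],"hand":255}]'
python3 -m creep '[{"twist":[0,0,0],"xyz":[-0.005,0.006,0],"hand":255},{"twist":[0,0,0],"xyz":[-0.010,0.012,0],"hand":255},{"twist":[0,0,0],"xyz":[-0.015,0.018,0],"hand":255},{"twist":[0,0,0],"xyz":[-0.019,0.022,0],"hand":255}]'
python3 -m creep '[{"twist":[0,0,0],"xyz":[0.01,-0.018,0],"hand":255},{"twist":[0,0,0],"xyz":[0.01,-0.018,-0.03],"hand":255},{"twist":[0,0,0],"xyz":[0.01,-0.018,-0.06],"hand":255},{"twist":[0,0,0],"xyz":[0,0,-0.087],"hand":255},{"twist":[0,0,0],"xyz":[-0.015,0.03,-0.087],"hand":255}]'
python3 -m creep '[{"twist":[0,0,0],"xyz":[-0.015,0.036,0],"hand":255},{"twist":[0,0,0],"xyz":[-0.03,0.072,0],"hand":255},{"twist":[0,0,0],"xyz":[-0.045,0.108,0],"hand":255},{"twist":[0,0,0],"xyz":[-0.06,0.144,0],"hand":255},{"twist":[0,0,0],"xyz":[-0.075,0.18,0],"hand":255}]'
python3 -c "from h import *; look()"
```

```text
clock: 14.82
position: [0.6224, 0.0695, 0.0123]
ee_rot: [1.0, -0.004, 0.002, -0.0]
contact_force: [4.7, 2.3, -0.1]
width: 0.0004
grip_force: 2.2
clock: 15.15
position: [0.6031, 0.0474, 0.0121]
ee_rot: [1.0, -0.004, 0.002, 0.0]
contact_force: [6.4, 1.2, 1.7]
width: 0.001
grip_force: 2.6
clock: 15.57
position: [0.5901, 0.0189, 0.104]
ee_rot: [1.0, -0.002, 0.004, 0.001]
contact_force: [0.4, -0.9, 0.9]
width: 0.0002
grip_force: 0.0
clock: 15.98
position: [0.5079, -0.1621, 0.0974]
ee_rot: [1.0, -0.004, -0.002, -0.0]
contact_force: [0.2, -0.1, 0.8]
width: 0.0006
grip_force: 0.0
top size [52.5 71.9] dock centre mm [-54.3  19.4] long-axis angle deg mod180 130.9
scene size [52.3 71.7] dock centre mm [-50.   16.5] long-axis angle deg mod180 130.6
t 16.08 tcp dock mm [ -64.4 -171. ] z 97.6 tool x yaw in dock deg -0.4 F [ 0.4  0.6 -0.1] w 0.0
```

```bash
python3 -m creep '[{"twist":[0,0,0],"xyz":[-0.016,-0.032,0],"hand":255},{"twist":[0,0,0],"xyz":[-0.032,-0.064,0],"hand":255},{"twist":[0,0,0],"xyz":[-0.048,-0.096,0],"hand":255},{"twist":[0,0,0],"xyz":[-0.064,-0.128,0],"hand":255},{"twist":[0,0,0],"xyz":[-0.078,-0.156,0],"hand":255}]'
python3 -m creep '[{"twist":[0,0,0],"xyz":[0,0,0.03],"hand":255},{"twist":[0,0,0],"xyz":[0,0,0.06],"hand":255},{"twist":[0,0,0],"xyz":[0,0,0.082],"hand":255},{"twist":[0,0,0],"xyz":[0.006,-0.005,0.082],"hand":255},{"twist":[0,0,0],"xyz":[0.012,-0.01,0.082],"hand":255}]'
python3 -m creep '[{"twist":[0,0,0],"xyz":[0.006,-0.005,0],"hand":255},{"twist":[0,0,0],"xyz":[0.012,-0.01,0],"hand":255},{"twist":[0,0,0],"xyz":[0.018,-0.015,0],"hand":255},{"twist":[0,0,0],"xyz":[0.024,-0.02,0],"hand":255},{"twist":[0,0,0],"xyz":[0.03,-0.025,0],"hand":255}]'
python3 -m creep '[{"twist":[0,0,0],"xyz":[0.006,-0.004,0],"hand":255},{"twist":[0,0,0],"xyz":[0.012,-0.008,0],"hand":255},{"twist":[0,0,0],"xyz":[0.018,-0.011,0],"hand":255},{"twist":[0,0,0],"xyz":[0.022,-0.013,0],"hand":255}]'
python3 -m creep '[{"twist":[0,0,0],"xyz":[-0.03,0.02,0],"hand":255},{"twist":[0,0,0],"xyz":[-0.03,0.05,-0.02],"hand":255},{"twist":[0,0,0],"xyz":[-0.03,0.08,-0.05],"hand":255},{"twist":[0,0,0],"xyz":[-0.02,0.11,-0.075],"hand":255},{"twist":[0,0,0],"xyz":[-0.01,0.145,-0.084],"hand":255}]'
python3 -m creep '[{"twist":[0,0,0],"xyz":[0.01,0.03,0],"hand":255},{"twist":[0,0,0],"xyz":[0.02,0.06,0],"hand":255}]'
python3 -c "from h import *; look()"
```

```text
clock: 16.5
position: [0.4311, -0.002, 0.0972]
ee_rot: [1.0, -0.003, -0.002, -0.0]
contact_force: [0.2, 0.6, 0.5]
width: 0.0004
grip_force: 0.0
clock: 16.92
position: [0.4443, 0.0067, 0.0152]
ee_rot: [1.0, -0.004, -0.002, -0.001]
contact_force: [1.3, -0.2, 0.2]
width: 0.0001
grip_force: 0.0
clock: 17.33
position: [0.4762, 0.031, 0.0164]
ee_rot: [1.0, -0.003, -0.001, 0.0]
contact_force: [-6.2, -1.2, 3.5]
width: 0.0002
grip_force: 3.2
clock: 17.67
position: [0.4983, 0.0442, 0.0164]
ee_rot: [1.0, -0.003, -0.001, -0.0]
contact_force: [-6.4, 0.3, 2.7]
width: 0.0003
grip_force: 2.8
clock: 18.08
position: [0.491, -0.1037, 0.1053]
ee_rot: [1.0, -0.003, 0.005, 0.002]
contact_force: [0.8, -0.0, -0.1]
width: 0.0006
grip_force: 0.0
clock: 18.25
position: [0.5097, -0.1645, 0.1029]
ee_rot: [1.0, -0.004, 0.003, 0.002]
contact_force: [-0.6, 0.4, -0.4]
width: 0.0003
grip_force: 0.0
top size [51.9 72.1] dock centre mm [-11.3  27.3] long-axis angle deg mod180 104.0
scene size [52.  71.7] dock centre mm [-6.9 24.4] long-axis angle deg mod180 103.9
t 18.35 tcp dock mm [ -61.8 -172.3] z 102.3 tool x yaw in dock deg -0.2 F [ 0.1  1.2 -1. ] w 0.001
```

Yaw is now 14° with centre about (-9, 26) mm. I partly open the fingers and push on the back face with both tips, which squares the block on its own. I stop well short of the fence to check.

```bash
python3 -m creep '[{"twist":[0,0,0],"xyz":[-0.016,-0.036,0],"hand":85},{"twist":[0,0,0],"xyz":[-0.032,-0.072,0],"hand":85},{"twist":[0,0,0],"xyz":[-0.04,-0.108,0],"hand":85},{"twist":[0,0,0],"xyz":[-0.04,-0.144,0],"hand":85},{"twist":[0,0,0],"xyz":[-0.04,-0.18,0],"hand":85}]' 30
python3 -m creep '[{"twist":[0,0,0],"xyz":[0,-0.014,0.03],"hand":85},{"twist":[0,0,0],"xyz":[0,-0.014,0.06],"hand":85},{"twist":[0,0,0],"xyz":[0,-0.014,0.08],"hand":85},{"twist":[0,0,0],"xyz":[0,-0.014,0.085],"hand":85},{"twist":[0,0,0],"xyz":[0,-0.014,0.085],"hand":85}]'
python3 -c "from h import *; look()"
```

```text
clock: 18.77
position: [0.4682, 0.0208, 0.1009]
ee_rot: [1.0, -0.004, 0.001, -0.0]
contact_force: [0.4, -0.0, 1.5]
width: 0.0316
grip_force: 0.0
clock: 19.18
position: [0.4673, 0.0334, 0.0142]
ee_rot: [1.0, -0.003, -0.001, -0.0]
contact_force: [-0.8, -0.5, 0.2]
width: 0.0612
grip_force: 0.0
top no block
scene size [52.1 71.8] dock centre mm [-6.9 24.5] long-axis angle deg mod180 103.8
t 19.28 tcp dock mm [-103.7   26.4] z 16.4 tool x yaw in dock deg -0.0 F [1.1 0.6 0.8] w 0.061
```

```bash
python3 -m creep '[{"twist":[0,0,0],"xyz":[0.01,0,0],"hand":85},{"twist":[0,0,0],"xyz":[0.018,0,0],"hand":85},{"twist":[0,0,0],"xyz":[0.026,0,0],"hand":85},{"twist":[0,0,0],"xyz":[0.033,0,0],"hand":85},{"twist":[0,0,0],"xyz":[0.04,0,0],"hand":85}]'
python3 -m creep '[{"twist":[0,0,0],"xyz":[0.006,0,0],"hand":85},{"twist":[0,0,0],"xyz":[0.012,0,0],"hand":85},{"twist":[0,0,0],"xyz":[0.016,0,0],"hand":85},{"twist":[0,0,0],"xyz":[0.016,0,0],"hand":85}]'
python3 -c "
from h import *; look(); cv2.imwrite('pics/s3.png',snapshot('scene')['image'][:,:,::-1])"
```

```text
clock: 19.7
position: [0.5071, 0.033, 0.0153]
ee_rot: [1.0, -0.003, -0.002, -0.001]
contact_force: [-6.7, 3.9, 3.5]
width: 0.0611
grip_force: 3.3
clock: 20.03
position: [0.5243, 0.0325, 0.0152]
ee_rot: [1.0, -0.004, -0.001, -0.0]
contact_force: [-1.7, 1.1, -0.3]
width: 0.0614
grip_force: 0.8
top no block
scene size [52.7 72.4] dock centre mm [11.8 15. ] long-axis angle deg mod180 91.1
t 20.13 tcp dock mm [-48.9  26.5] z 15.2 tool x yaw in dock deg -0.0 F [-2.   1.2  0. ] w 0.062
```

View pics/s3.png

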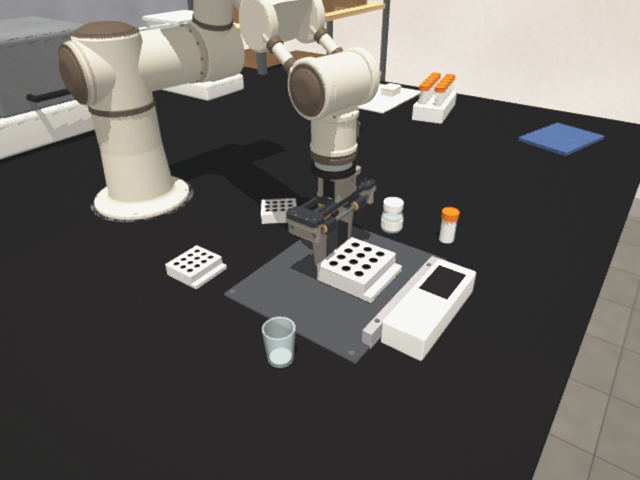

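The scene view shows the block square (about 1°) with its step facing the fence and about 31 mm of clearance. Now I push straight on.

```bash
python3 -m creep '[{"twist":[0,0,0],"xyz":[0.006,0,0],"hand":85},{"twist":[0,0,0],"xyz":[0.012,0,0],"hand":85},{"twist":[0,0,0],"xyz":[0.018,0,0],"hand":85},{"twist":[0,0,0],"xyz":[0.024,0,0],"hand":85},{"twist":[0,0,0],"xyz":[0.028,0,0],"hand":85}]'
python3 -m creep '[{"twist":[0,0,0],"xyz":[0.001,0,0],"hand":85},{"twist":[0,0,0],"xyz":[0.003,0,0],"hand":85},{"twist":[0,0,0],"xyz":[0.004,0,0],"hand":85}]'
python3 -c "from h import *; look()"
```

```text
clock: 20.6
position: [0.5511, 0.0317, 0.0149]
ee_rot: [1.0, -0.004, -0.002, 0.0]
contact_force: [-7.5, 0.7, 4.9]
width: 0.0611
grip_force: 3.8
clock: 20.85
position: [0.5547, 0.0317, 0.0149]
ee_rot: [1.0, -0.004, -0.002, 0.0]
contact_force: [-7.2, -0.5, 4.0]
width: 0.0611
grip_force: 3.7
top no block
scene no block
t 20.95 tcp dock mm [-18.3  26.2] z 14.9 tool x yaw in dock deg -0.0 F [-6.3  0.8  3.2] w 0.061
```

```bash
python3 -m creep '[{"twist":[0,0,0],"xyz":[0.001,0,0],"hand":85},{"twist":[0,0,0],"xyz":[0.002,0,0],"hand":85},{"twist":[0,0,0],"xyz":[0.003,0,0],"hand":85},{"twist":[0,0,0],"xyz":[0.004,0,0],"hand":85}]'
python3 -m creep '[{"twist":[0,0,0],"xyz":[0.001,0,0],"hand":85},{"twist":[0,0,0],"xyz":[0.002,0,0],"hand":85},{"twist":[0,0,0],"xyz":[0.002,0,0],"hand":85}]'
```

```text
clock: 21.28
position: [0.5584, 0.0317, 0.0149]
ee_rot: [1.0, -0.004, -0.002, 0.0]
contact_force: [-7.9, -0.1, 5.1]
width: 0.0612
grip_force: 3.8
clock: 21.53
position: [0.5595, 0.0317, 0.0149]
ee_rot: [1.0, -0.004, -0.003, 0.0]
contact_force: [-12.2, 0.5, 8.3]
width: 0.0612
grip_force: 5.5
```

```bash
python3 -m creep '[{"twist":[0,0,0],"xyz":[0.001,0,0],"hand":85},{"twist":[0,0,0],"xyz":[0.002,0,0],"hand":85},{"twist":[0,0,0],"xyz":[0.003,0,0],"hand":85},{"twist":[0,0,0],"xyz":[0.003,0,0],"hand":85}]'
python3 -m creep '[{"twist":[0,0,0],"xyz":[0.001,0,0],"hand":85},{"twist":[0,0,0],"xyz":[0.002,0,0],"hand":85},{"twist":[0,0,0],"xyz":[0.003,0,0],"hand":85},{"twist":[0,0,0],"xyz":[0.003,0,0],"hand":85}]'
```

```text
clock: 21.87
position: [0.5595, 0.0317, 0.0149]
ee_rot: [1.0, -0.003, -0.007, 0.0]
contact_force: [-22.7, -1.3, 18.3]
width: 0.0608
grip_force: 11.2
clock: 22.2
position: [0.5595, 0.0317, 0.0148]
ee_rot: [1.0, -0.003, -0.011, 0.0]
contact_force: [-33.0, -2.3, 28.8]
width: 0.0613
grip_force: 17.0
```

The tool has stopped moving and force is climbing, so the block is seated. I back off and check.

```bash
python3 -m creep '[{"twist":[0,0,0],"xyz":[-0.01,0,0],"hand":85},{"twist":[0,0,0],"xyz":[-0.03,0,0],"hand":85},{"twist":[0,0,0],"xyz":[-0.05,0,0],"hand":85},{"twist":[0,0,0],"xyz":[-0.06,0,-0.03],"hand":85},{"twist":[0,0,0],"xyz":[-0.06,0,-0.06],"hand":85}]'
python3 -m creep '[{"twist":[0,0,0],"xyz":[0,0.02,-0.03],"hand":85},{"twist":[0,0,0],"xyz":[0,0.055,-0.04],"hand":85},{"twist":[0,0,0],"xyz":[0,0.09,-0.04],"hand":85},{"twist":[0,0,0],"xyz":[0,0.125,-0.04],"hand":85},{"twist":[0,0,0],"xyz":[0,0.16,-0.04],"hand":85}]'
python3 -m creep '[{"twist":[0,0,0],"xyz":[0,0.035,0],"hand":85},{"twist":[0,0,0],"xyz":[0,0.06,0],"hand":85},{"twist":[0,0,0],"xyz":[0,0.06,0],"hand":85}]'
python3 -c "
from h import *; look(); a=snapshot('top')['image'][110:310,160:480,::-1]; b=snapshot('scene')['image'][190:370,220:500,::-1]
cv2.imwrite('pics/fin.png',np.vstack([cv2.resize(a,(500,300)),cv2.resize(b,(500,300))]))"
```

```text
clock: 22.62
position: [0.5046, 0.0324, 0.0738]
ee_rot: [1.0, -0.004, -0.002, -0.0]
contact_force: [1.1, 0.5, -0.1]
width: 0.0614
grip_force: 0.0
clock: 23.03
position: [0.5078, -0.1302, 0.1164]
ee_rot: [1.0, -0.004, 0.002, 0.001]
contact_force: [-0.0, 1.1, 0.3]
width: 0.0611
grip_force: 0.0
clock: 23.28
position: [0.5073, -0.1933, 0.1162]
ee_rot: [1.0, -0.006, 0.002, 0.002]
contact_force: [-0.2, -0.6, 0.0]
width: 0.0612
grip_force: 0.0
top size [72.4 52. ] dock centre mm [42.3 17.2] long-axis angle deg mod180 89.9
scene no block
t 23.38 tcp dock mm [ -64.8 -194.7] z 115.5 tool x yaw in dock deg -0.1 F [ 0.3  0.7 -0.4] w 0.062
```

View pics/fin.png

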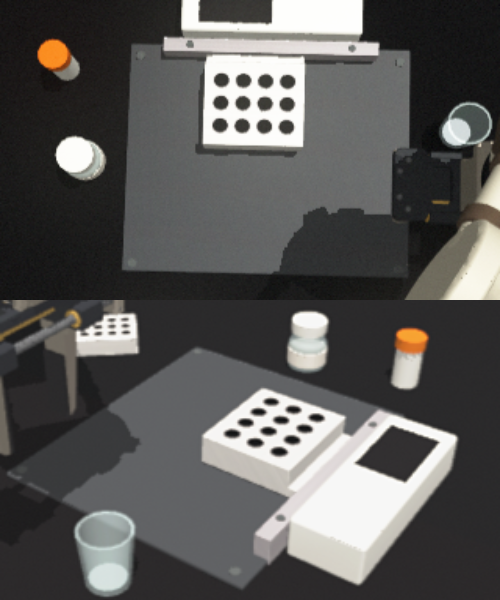

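The block's step is flush against the fence: centre (42, 17) mm in the dock frame against the expected 43 in x, yaw about 0°. Both ends are inside the fence, and the beaker, jar and tube are all standing.

```bash
python3 -c "from workcell import job_done; print(job_done())"
```

```text
the job is handed in; nothing more can be done
None
```

I handed the job in with the block turned and pushed flush against the fence: yaw about 0°, centre 17 mm to one side of the fence's middle, and the arm clear. One mistyped move nudged the jar about 6 mm, within the 20 mm allowed.

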